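Release and remove a handheld's battery

TASK

The handheld terminal is clamped back side up in the sloping repair jig, and its battery is locked in. Take the orange release pick from the tool stand, push its flat blade straight through the narrow slot at the upper end of the battery to press the hidden latch tab until the battery pops up, and put the pick back upright in a free hole of the stand. Lift the battery out and lay it gently, label up, flat in the pale grey tray, leaving the two screwdrivers, the bottle and the phone where they are.

Things in the scene. Friction and masses are not known exactly. Their poses are not given: they have to be found in the camera images.
- terminal: handheld terminal, dark grey with yellow corner bumpers, 140 x 72 x 30 mm, clamped back side up on a fixed jig sloping 0.45 rad (26 degrees). Origin on its back surface, at the slot end of the battery; x runs up the slope, y across, z straight out of the back. The surface is flat from x = 5 to 45 and from -95 to -63 mm; the battery lies between
- slot (a point): middle of the mouth of the narrow slot, framed by a thin white line, 14 mm up-slope of the battery's end; axes as terminal. The slot is 8 mm along x and 18 mm along y, and goes straight in along -z. Hidden inside, 11 mm below the mouth, is the flat top of the latch tab, filling the opening
- latch (a joint): the hidden sprung rocker latch: 0 locked, grows by 0.08 rad per mm that the tab is pressed; lets the battery go at about 0.15 (blade tip 13 mm below the mouth), stops at 0.38 (16 mm). The tab takes 3 N at first touch and 7 to 10 N to let go; once left it springs back to 0.06 or less
- bay (a point): middle of the floor of the battery bay, 45 mm down-slope of the slot and 15.7 mm below the back surface; axes as terminal. The bay is 64.5 x 54 mm; its two long sides are low rails 9 mm wide whose tops lie 6 mm below the back surface, so the battery's sides stand free above them. A jig jaw, lower than the rails, stands beside the terminal near each corner
- battery_center (a point): centre of the black battery, light label and orange stripe on top, 62 (x) x 52 (y) x 15.5 (z) mm, 80 to 130 g; z out of the label. Top 5 mm set back 3 to 4 mm at both x ends; y sides plain. Locked: flush with the back, axes as the terminal. Released: a spring lifts its +x end 11 mm, so it leans 0.19 rad more; grip it across y and draw it out along its z
- pick_center (a point): centre of the orange handle of the release pick, standing blade down in one of the stand's holes. Handle 20 (x) x 14 (y) x 65 (z) mm, z up out of its end. Below it a round collar, 24 mm across and 5 mm thick, rests on the stand's top; then a flat blade 10 (x) x 4 (y) mm, 45 mm long. 60 g
- pick_tip (a point): middle of the end of the pick's blade, 82.5 mm below the handle's centre; axes as pick_center
- hole0 (a point): middle of the mouth of a tool hole, on the stand's top, 53 mm above the table. The stand is a dark fixed block 60 (x) x 176 (y) x 50 mm with three through holes 15 mm in diameter, 60 mm apart along y. This is the one at the -y end
- hole1 (a point): the middle hole, as hole0
- hole2 (a point): the hole at the +y end, as hole0
- tray_in (a point): the pale grey low tray, fixed on the mat: middle of its inner floor, 7 mm above the table, z up. Inside 122 (x) x 162 (y) mm; the rim stands 10 mm above the inner floor, walls 4 mm thick
- driver_red_center (a point): leave alone: red screwdriver standing in the stand: centre of its round handle, 17 mm across, 60 mm high, its top 65 mm above the stand's top
- driver_green_center (a point): leave alone: the same, green
- bottle_center (a point): leave alone: centre of a white bottle, 40 mm across, 115 mm high, standing close beside the jig
- phone_center (a point): leave alone: centre of a black phone lying flat, 72 (x) x 148 (y) x 9 mm
Mind the look-alikes: they are no part of the job. Of the things that look like the part that bears battery_center, the largest one is meant.

How it is judged:
By the outcome, as a careful person would: the job done as asked, in the order asked, and still so for the second after the job is handed in, with the robot touching nothing.
It also fails if it takes over 72 s, if anything falls off the work surface, if the arm or the gripper's body presses on something with over 40 N, if the wrist force passes 120 N, or if a joint passes its speed limit or range.

ROBOT

A 6-joint arm with a two-finger parallel gripper is mounted at the origin on the work surface. World frame = base frame: x ahead of the robot, y to its left, z up, the work surface at z = 0. Lengths are in m, angles in degrees, forces in N, time in s.
With the tool pointing down it reaches from about 0.35 to 0.85 m from the base axis. Payload 8.1 kg.
Tool frame: the origin (TCP) lies at the centre of the arm's flange, where the gripper is bolted on; the fingertips stand 173 mm ahead of it and the grasp point (between the pads) lies 155 mm ahead of it (bot.tcp_to_grasp is the x of the grasp point in the tool frame, in m); x points along the fingers, y is the direction in which the jaws open and shut, and the axes are right-handed (so a half turn about x gives the same grasp; the last joint's range is limited). The gripper opens to 85 mm and grips with 20 to 120 N. Pads are 22 mm wide; open, the fingers measure 114 mm over their backs; the gripper's body (76 mm by 85 mm) begins 54 mm behind the grasp point. The pads swing forward as they close: fully open they stand 13 mm farther back than shut.
Start: joints at [67.128, 7.471, 85.268, -0, 87.261, -4.893], TCP at [0.185, 0.571, 0.405] pointing down, gripper open.
Joint ranges: [-169.43, 169.43], [-51.17, 129.36], [1.28, 143.12], [-76.62, 256.62], [0, 156.53], [-152.29, 152.29]. Speed limits (degrees/s): [136.94, 136.94, 159.86, 180, 180, 180].

INTERFACE

Orientations are given as [roll, pitch, yaw] about the fixed x, y, z axes, in that order (R = Rz(yaw) Ry(pitch) Rx(roll)).
In Python, from workcell import bot gives the robot as it stands. Calls block until the motion is done:
- bot.movep(position, orientation): joint-space move of the TCP to a pose.
- bot.movel(position, orientation=None, feed=0.15, until_force=None): straight line of the TCP; orientation=None keeps the orientation; feed is the mean speed in m/s. With until_force (N) it stops when the force on the tool has changed by that much, and returns True; else False.
- bot.movej(angles): joint-space move.
- bot.move_gripper(opening): opening from 0.0 (shut) to 1.0 (fully open); the grip force is fixed at half the most; returns when the fingers have stopped.
- bot.dwell(seconds).
- bot.solve_ik(position, orientation): joint angles nearest the present ones, or None.
- bot.sense(): the state.
- bot.capture(name): name is "scene" or "side" or "wrist"; returns a dict with "frame" (384x512x3 uint8, red, green, blue), "z_map" (384x512 float32, m along the optical axis (not along the pixel's ray), 0 where there is no reading), "intrinsics" (3x3 intrinsics, pixels), "k1" (the pictures are not rectified: a ray, as slopes to the right and down, at radius r is drawn at 1 + k1 r^2 times it, then the intrinsics apply), "rvec" (rotation vector, rad) and "tvec" (3), from world to camera coordinates, as OpenCV has them. Camera axes: x right, y down, z forward; pixel columns grow to the right and rows downward; lengths in m; the calibration is good to about 2 mm. A picture is of the moment at which its call begins.
A pose or a line that the arm cannot do raises bot.MotionError and nothing moves.
- bot.hand_in(): hands the job in, once; it reports no verdict.
The state is a dict: "t": time; "q": joint angles; "qvel": joint speeds; "effort": joint torques, N m; "position": TCP position; "tcp_rot": TCP orientation; "ft_force": force on the tool from outside, world axes, zero at the start; "moment": the same for the moment, N m; "finger_gap": opening from 0.0 (shut) to 1.0 (fully open).
Only numpy, scipy, OpenCV 4.12 (cv2) and the standard library are available. Lean on these libraries where they do the work, as an engineer would, in place of code of your own. Each camera call takes 0.05 s, during which the arm holds its last target.

## Working session

There is one attempt and no reset: what is moved stays moved. The work goes in short steps, each a Python script; the robot and the scene stay as the last script left them, time stands still between calls to the robot, and variables do not carry over. Pictures are saved under pics/ and viewed, and the job is handed in when it is done.

```bash
ls; mkdir -p pics; cat > h.py <<'E'
import numpy as np, cv2, pickle
from scipy.spatial.transform import Rotation as R
from workcell import bot
def cap(name,tag):
    c=bot.capture(name); pickle.dump(c,open(f'pics/{tag}.pkl','wb'))
    cv2.imwrite(f'pics/{tag}.png',cv2.cvtColor(c['frame'],cv2.COLOR_RGB2BGR)); return c
def load(tag): return pickle.load(open(f'pics/{tag}.pkl','rb'))
def slopes(c,uv):
    K=np.array(c['intrinsics']); uv=np.atleast_2d(uv).astype(float)
    d=np.array([float(c['k1']),0,0,0])
    return cv2.undistortPoints(uv.reshape(-1,1,2),K,d).reshape(-1,2)
def ray(c,uv):
    s=slopes(c,uv); Rm=cv2.Rodrigues(np.array(c['rvec'],float))[0]; t=np.array(c['tvec'],float).ravel()
    d=np.c_[s,np.ones(len(s))]@Rm; return -Rm.T@t, d
def onplane(c,uv,z):
    o,d=ray(c,uv); return o+d*((z-o[2])/d[:,2])[:,None]
def pts(c,uv):
    uv=np.atleast_2d(uv); o,d=ray(c,uv); z=c['z_map'][uv[:,1].astype(int),uv[:,0].astype(int)]
    return o+d*z[:,None]
def proj(c,P):
    return cv2.projectPoints(np.atleast_2d(P).astype(float),np.array(c['rvec'],float),np.array(c['tvec'],float),np.array(c['intrinsics'],float),np.array([float(c['k1']),0,0,0]))[0].reshape(-1,2)
def up(tag,out,x0,y0,x1,y1,f):
    im=cv2.imread(f'pics/{tag}.png')[y0:y1,x0:x1]; cv2.imwrite(f'pics/{out}.png',cv2.resize(im,None,fx=f,fy=f,interpolation=cv2.INTER_CUBIC))
E
python3 - <<'E'
from h import *
for n in ['scene','side','wrist']:
    c=cap(n,n+'0'); print(n,c['k1'],c['rvec'],c['tvec'],c['intrinsics'])
print(bot.sense(),bot.tcp_to_grasp)
E
```

```text
pics
scene 0.04491273115749838 [ 1.85596251  1.77400952 -0.63017998] [-0.03775911 -0.37181721  1.30138848] [[385.28578424   0.         253.59839128]
 [  0.         385.28578424 196.38818861]
 [  0.           0.           1.        ]]
side -0.0928589543506846 [ 2.02947082 -0.73232386  0.43036163] [-0.39635279  0.25635092  0.80244015] [[346.89649356   0.         252.90643974]
 [  0.         346.89649356 199.7100313 ]
 [  0.           0.           1.        ]]
wrist -0.03125313877907834 [-2.35225928 -1.70812192 -0.23643533] [-0.59905234 -0.03495312  0.37874269] [[294.97560464   0.         249.32867338]
 [  0.         294.97560464 189.91034484]
 [  0.           0.           1.        ]]
{'t': 0.15, 'q': array([ 6.71288762e+01,  7.50592849e+00,  8.53170072e+01,  9.68441434e-04,
        8.72600335e+01, -4.89401897e+00]), 'qvel': array([-0.09205371, -0.19097449, -0.23097471,  0.0366589 , -0.05484188,
       -0.00277685]), 'effort': array([ 7.29635722e-04, -5.70057428e+01, -5.01163387e+01, -1.85204904e-04,
        9.58604040e-03,  1.28930424e-04]), 'position': array([0.18509796, 0.57054819, 0.40385754]), 'tcp_rot': array([ -95.56195118,   89.91702519, -113.53910301]), 'ft_force': array([ 0.47467272, -0.45671365,  0.02218975]), 'moment': array([-0.00644551, -0.01294906, -0.02353711]), 'finger_gap': 1.0018993049018243} 0.1547
```

View pics/scene0.png

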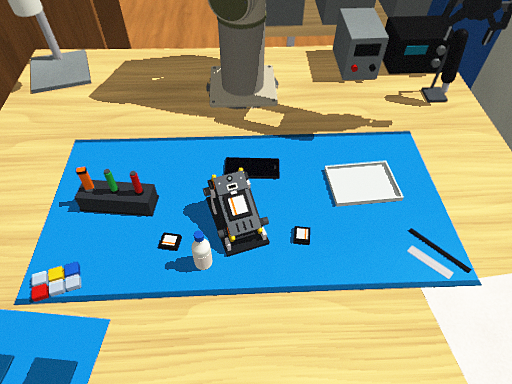

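View pics/side0.png

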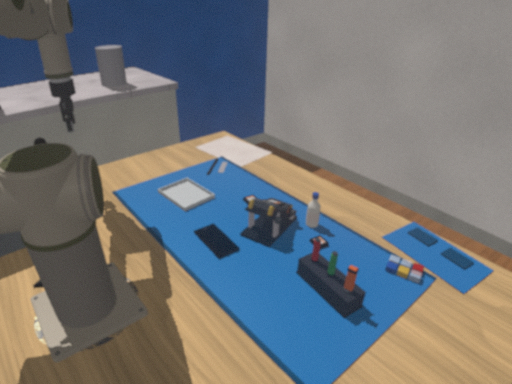

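View pics/wrist0.png

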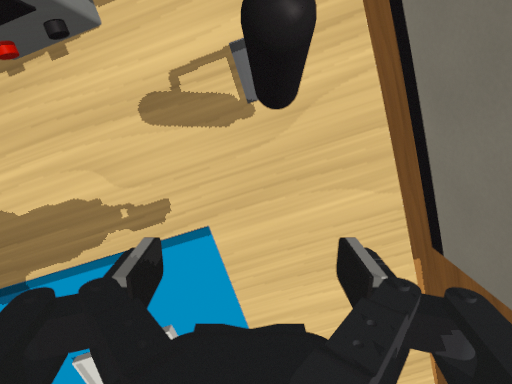

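The scene shows the stand at left with the orange pick at (85,180), green at (112,180) and red at (137,182). The terminal is at (238,205), the bottle at (202,250), the phone at (252,167) and the tray at (363,183). There are three battery-like items: (171,241), (302,235), and the one in the terminal at (238,205). I'll enlarge it next.

```bash
python3 - <<'E'
from h import *
up('scene0','z1',150,150,320,275,4.5)
up('side0','z2',190,180,440,320,3)
c=load('scene0')
for n,p in dict(pick=(83,171),green=(110,172),red=(135,174),bat=(236,205),small1=(170,241),small2=(302,236),tray=(363,183),phone=(250,167),bottlecap=(199,237)).items(): print(n,pts(c,p).round(3))
E
```

```text
pick [[ 0.492 -0.374  0.121]]
green [[ 0.494 -0.315  0.118]]
red [[ 0.506 -0.256  0.122]]
bat [[ 0.579 -0.03   0.088]]
small1 [[ 0.621 -0.184  0.016]]
small2 [[0.618 0.122 0.013]]
tray [[0.455 0.305 0.006]]
phone [[0.389 0.01  0.012]]
bottlecap [[ 0.68  -0.105  0.117]]
```

View pics/z1.png

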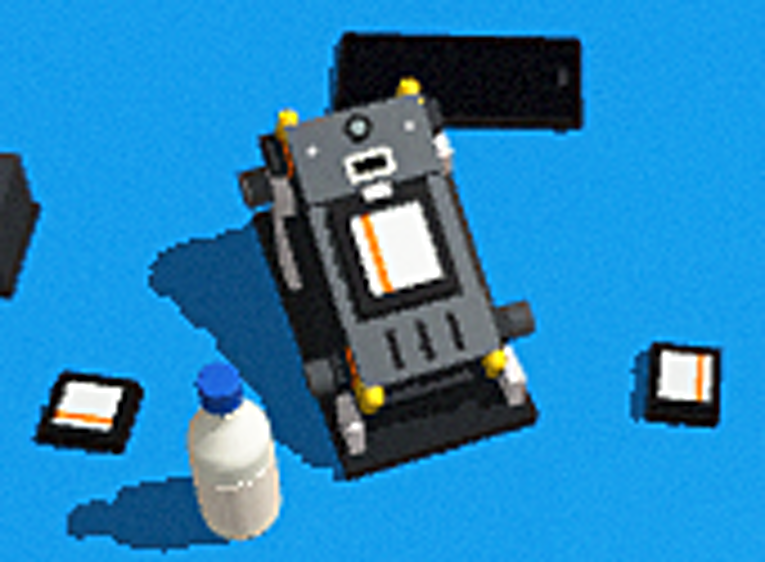

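View pics/z2.png

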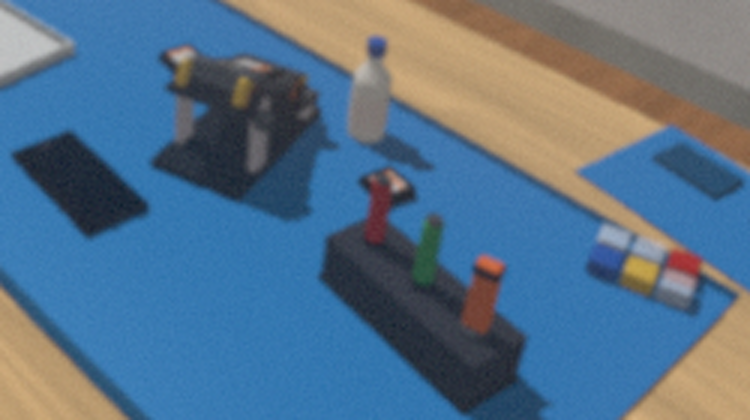

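The battery in the terminal, at scene (238,205), is clearly the largest, at about 62x52 mm. The loose ones at (171,241) and (302,235) lie on the mat and are smaller. The slot is the white-framed opening at about (232,186), at the end nearer the robot. Next I'll take close wrist views.

```bash
python3 - <<'E'
from h import *
c=load('wrist0'); s=bot.sense()
Rt=R.from_euler('xyz',s['tcp_rot'],degrees=True).as_matrix()
Rm=cv2.Rodrigues(np.array(c['rvec']))[0]; o=-Rm.T@np.array(c['tvec'])
print('cam in tool',Rt.T@(o-s['position']),'\naxes cols\n',(Rt.T@Rm.T).round(3))
print(Rt.round(3))
# depth-based points on terminal: fit rough normal
c=load('scene0')
from itertools import product
P=pts(c,[(u,v) for u in range(217,248) for v in range(176,236)])
P=P[(P[:,2]>.04)]
print(len(P))
# quick ransac plane
best=0;rng=np.random.default_rng(0)
for i in range(500):
    a=P[rng.choice(len(P),3,False)];n=np.cross(a[1]-a[0],a[2]-a[0]);n/=np.linalg.norm(n)+1e-12
    m=abs((P-a[0])@n)<.003
    if m.sum()>best:best=m.sum();bm=m
Q=P[bm];u,sv,vt=np.linalg.svd(Q-Q.mean(0));n=vt[2]*np.sign(vt[2][2]);print(best,Q.mean(0),n,np.degrees(np.arccos(n[2])))
E
```

```text
cam in tool [ 3.09367438e-02 -7.51546569e-05 -6.93280145e-02] 
axes cols
 [[ 0.    -0.274  0.962]
 [ 1.    -0.001 -0.   ]
 [ 0.001  0.962  0.274]]
[[-0.001  0.309  0.951]
 [-0.001  0.951 -0.309]
 [-1.    -0.001 -0.   ]]
1814
1234 [ 0.57145468 -0.03252296  0.09033554] [0.41145802 0.12978531 0.90214083] 25.559088143685532
```

```bash
cat >> h.py <<'E'
G=0.1547
CAM=np.array([.0309,0,-.0693]); CDIR=np.array([.9617,0,.274])
def rpy(tx,ty):
    tx=np.array(tx,float);tx/=np.linalg.norm(tx);ty=np.array(ty,float);ty-=tx*(tx@ty);ty/=np.linalg.norm(ty)
    M=np.c_[tx,ty,np.cross(tx,ty)]; return R.from_matrix(M).as_euler('xyz',degrees=True),M
def view(target,dirn,right,dist):
    # camera looking along dirn at target, image right = tool y ~ right
    d=np.array(dirn,float);d/=np.linalg.norm(d);r=np.array(right,float);r-=d*(d@r);r/=np.linalg.norm(r);dn=np.cross(d,r)
    # cam axes: right r, down dn, fwd d ; tool: y=r, x= .9617 d -.274 dn, z=.274 d+.9617 dn
    M=np.c_[.9617*d-.274*dn, r, .274*d+.9617*dn]
    p=np.array(target)-dist*d-M@CAM
    return p,R.from_matrix(M).as_euler('xyz',degrees=True)
E
python3 - <<'E'
from h import *
n=np.array([.415,.131,.90]);n/=np.linalg.norm(n)
xt=np.array([-.954,-.301,0]);xt-=n*(n@xt);xt/=np.linalg.norm(xt);yt=np.cross(n,xt)
for nm,a in dict(y=yt,my=-yt,x=xt,mx=-xt).items():
    p,o=view([.56,-.035,.095],-n,a,.27); print(nm,p.round(3),o.round(1),bot.solve_ik(p,o))
for nm,a in dict(y=[0,1,0],my=[0,-1,0],x=[1,0,0]).items():
    p,o=view([.5,-.34,.11],[0,0,-1],a,.27); print(nm,p.round(3),o.round(1),bot.solve_ik(p,o))
E
```

```text
y [ 0.612 -0.019  0.38 ] [   0.    80.1 -162.5] [-5.33310867 14.88079269 79.72530966 -3.84363434 94.52191979 67.15885475]
my [0.741 0.022 0.315] [-180.    48.3 -162.5] [   0.61480918   57.01719564   32.93211312  -14.53599482  129.5881968
 -112.15671281]
x [0.654 0.073 0.348] [ 119.5   60.  -129.3] None
mx [ 0.699 -0.07   0.348] [-119.5   60.   164.3] [-10.58111072  41.50031239  50.52078526   2.88764621 117.87159882
 -23.75742195]
y [ 0.575 -0.34   0.391] [-180.    74.1 -180. ] [ -32.56170261   25.73514142   65.73589092   -8.66813188  101.89811784
 -123.35625261]
my [ 0.425 -0.34   0.391] [180.   74.1   0. ] [-48.21988293  -6.8789076  101.89386216  12.23736735  74.57745372
  39.59208058]
x [ 0.5   -0.415  0.391] [180.   74.1  90. ] [-47.36893542  21.08162838  71.62800419  10.82885508  98.96930476
 -46.77283897]
```

```bash
python3 - <<'E'
from h import *
n=np.array([.415,.131,.90]);n/=np.linalg.norm(n)
xt=np.array([-.954,-.301,0]);xt-=n*(n@xt);xt/=np.linalg.norm(xt);yt=np.cross(n,xt)
p,o=view([.56,-.035,.095],-n,yt,.27); bot.movep(p,o); bot.dwell(.15); cap('wrist','w_term')
p,o=view([.5,-.34,.11],[0,0,-1],[0,-1,0],.27); bot.movep(p,o); bot.dwell(.15); cap('wrist','w_stand')
print(bot.sense()['t'])
E
```

```text
4.3667
```

View pics/w_term.png

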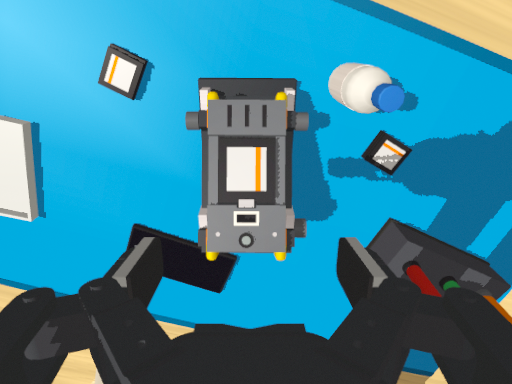

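View pics/w_stand.png

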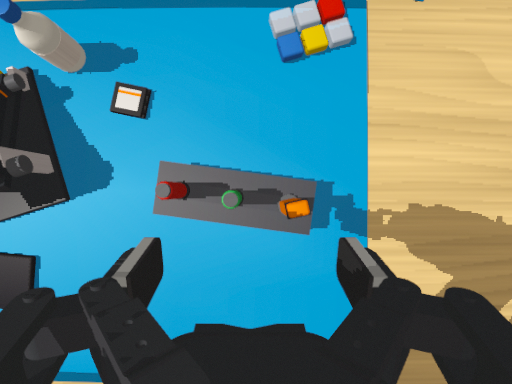

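w_term shows the slot frame at (246,218), the battery label at (246,168) and the terminal axes nearly aligned with the image. w_stand shows the pick's end face at (297,208), green at (232,198) and red at (175,190). I'll enlarge both.

```bash
python3 - <<'E'
from h import *
up('w_term','z3',190,75,310,265,3.1)
up('w_stand','z4',145,150,325,245,4.2)
E
```

```text
(no output)
```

View pics/z3.png

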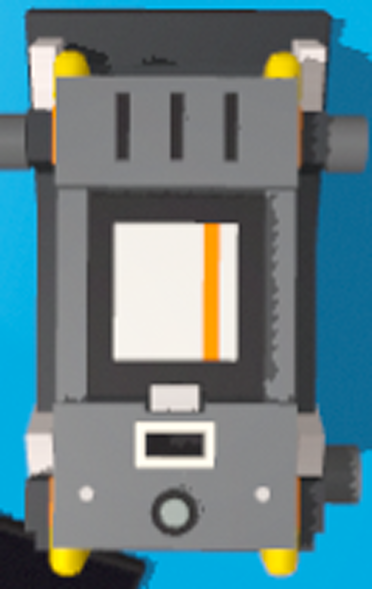

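View pics/z4.png

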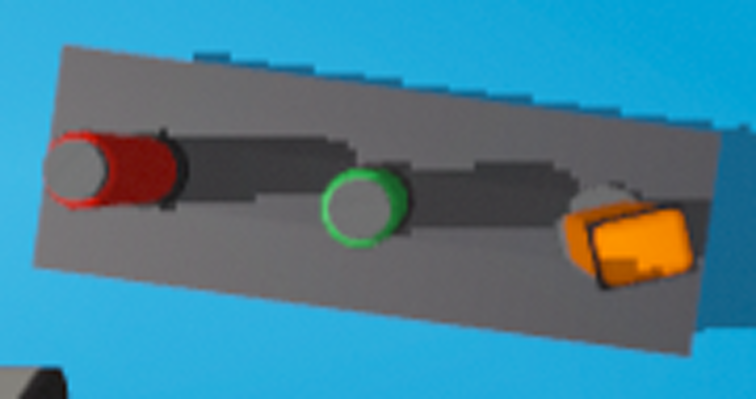

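```bash
python3 - <<'E'
from h import *
c=load('w_term')
def fit(P,th=.0015):
    best=0;rng=np.random.default_rng(0)
    for i in range(500):
        a=P[rng.choice(len(P),3,False)];n=np.cross(a[1]-a[0],a[2]-a[0]);n/=np.linalg.norm(n)+1e-12
        m=abs((P-a[0])@n)<th
        if m.sum()>best:best=m.sum();bm=m
    Q=P[bm];vt=np.linalg.svd(Q-Q.mean(0),full_matrices=False)[2];n=vt[2]*np.sign(vt[2][2]);return Q.mean(0),n,best/len(P)
# flat surface pixels: slot side & far side
z=lambda x,y:(190+x/3.1,75+y/3.1)
def box(x0,y0,x1,y1): 
    a=z(x0,y0);b=z(x1,y1);return [(u,v) for u in range(int(a[0])+1,int(b[0])) for v in range(int(a[1])+1,int(b[1]))]
for nm,uv in dict(slotside=box(65,412,290,540),far=box(65,85,290,180),bat=box(95,195,255,390),all=box(65,412,290,540)+box(65,85,290,180)).items():
    P=pts(c,uv);q,n,f=fit(P);print(nm,q.round(4),n.round(3),np.degrees(np.arccos(n[2])).round(2),round(f,2))
# white frame
im=cv2.cvtColor(c['frame'],cv2.COLOR_RGB2HSV)
m=((im[...,1]<60)&(im[...,2]>190)).astype(np.uint8)
k,l,st,ce=cv2.connectedComponentsWithStats(m)
for i in range(1,k):
    x,y,w,h,a=st[i]
    if a>8 and 195<x<305 and 85<y<260:
        cn=np.argwhere(l==i)[:,::-1].astype(np.float32); print(st[i],ce[i].round(2),cv2.minAreaRect(cn))
n=np.array([0,0,0]);P=pts(c,box(65,412,290,540)+box(65,85,290,180));q,n,f=fit(P)
def onpl(uv):
    o,d=ray(c,uv);return o+d*(((q-o)@n)/(d@n))[:,None]
# frame outer corners etc (zoom)
F=onpl([z(*p) for p in [(135,421),(214,422),(214,467),(135,467)]]);print('frame ctr',F.mean(0).round(4),'sizes',np.linalg.norm(F[1]-F[0]),np.linalg.norm(F[3]-F[0]))
E=onpl([z(*p) for p in [(55,187),(54,402),(297,187),(297,402),(54,549),(297,549)]]);
print('edges',(E[0]-E[1]),(E[2]-E[3]),'w',np.linalg.norm(E[0]-E[2]),np.linalg.norm(E[5]-E[4]))
v=E[4]-E[0]+E[5]-E[2];v/=np.linalg.norm(v);print('x dir',v)
w=E[0]-E[2]+E[1]-E[3]+E[4]-E[5];w/=np.linalg.norm(w);print('long y dir',w, 'x from y',np.cross(w,n),np.cross(n,w))
s=load('w_stand')
zz=lambda p:(145+p[0]/4.2,150+p[1]/4.2)
T=onplane(s,[zz(p) for p in [(588,222),(685,206),(693,272),(603,289)]],.123)
print('pick top',T.mean(0).round(4),'sides',[np.linalg.norm(T[i]-T[(i+1)%4]).round(4) for i in range(4)])
d=T[1]-T[0]+T[2]-T[3];print('long dir deg',np.degrees(np.arctan2(d[1],d[0])))
S=onplane(s,[zz(p) for p in [(62,45),(720,128),(690,355),(34,266)]],.053);print('stand',S.round(4),S.mean(0).round(4),[np.linalg.norm(S[i]-S[(i+1)%4]).round(4) for i in range(4)])
d=S[0]-S[1]+S[3]-S[2];yd=d/np.linalg.norm(d);print('yaw y dir',np.degrees(np.arctan2(d[1],d[0])))
for k in (-1,0,1):print('hole',k+1,(S.mean(0)+.06*k*yd).round(4))
print('green top',onplane(s,[zz((360,208))],.118),'red',onplane(s,[zz((77,170))],.118))
E
```

```text
slotside [ 0.5293 -0.0413  0.1103] [0.418 0.129 0.899] 25.96 0.89
far [ 0.6166 -0.0136  0.0661] [0.416 0.131 0.9  ] 25.88 0.95
bat [ 0.5769 -0.0256  0.0862] [0.425 0.13  0.896] 26.38 0.93
all [ 0.5676 -0.0292  0.0909] [0.415 0.128 0.901] 25.77 0.92
[285  89  10   6  44] [289.5   91.73] ((289.5, 91.5), (5.0, 9.0), 90.0)
[200  90   8  20 138] [203.3  98.9] ((203.5, 99.5), (19.0, 7.0), 90.0)
[ 227  147   28   44 1232] [240.5 168.5] ((240.5, 168.5), (43.0, 27.0), 90.0)
[261 147   6  44 222] [263.03 168.32] ((263.5, 168.5), (43.0, 5.0), 90.0)
[239 200  15   7 105] [246. 203.] ((246.0, 203.0), (6.0, 14.0), 90.0)
[234 211  25  15 204] [246. 218.] ((246.0, 218.0), (14.0, 24.0), 90.0)
[198 215   9  13  97] [202.35 220.47] ((202.0, 221.0), (12.0, 8.0), 90.0)
[216 232   4   4  14] [217.5  233.71] ((217.5, 233.5), (3.0, 3.0), 90.0)
[273 232   4   5  16] [274.5 234. ] ((274.5, 234.0), (4.0, 3.0), 90.0)
frame ctr [ 0.5371 -0.0385  0.1063] sizes 0.02334197533957604 0.013598766802526575
edges [ 0.05467535  0.01700085 -0.02763612] [ 0.05464789  0.01722437 -0.02765518] w 0.07160176956216441 0.07191599302092971
x dir [-0.85918523 -0.26992264  0.43467518]
long y dir [-0.29979808  0.95399837  0.00286598] x from y [ 0.85878962  0.27118415 -0.43467177] [-0.85878962 -0.27118415  0.43467177]
pick top [ 0.4847 -0.3812  0.123 ] sides [np.float64(0.0204), np.float64(0.0138), np.float64(0.019), np.float64(0.0143)]
long dir deg -79.97162612386634
stand [[ 0.5335 -0.2391  0.053 ]
 [ 0.5117 -0.4133  0.053 ]
 [ 0.4517 -0.4054  0.053 ]
 [ 0.475  -0.2318  0.053 ]] [ 0.493  -0.3224  0.053 ] [np.float64(0.1755), np.float64(0.0605), np.float64(0.1752), np.float64(0.059)]
yaw y dir 82.61579462988867
hole 0 [ 0.4853 -0.3819  0.053 ]
hole 1 [ 0.493  -0.3224  0.053 ]
hole 2 [ 0.5007 -0.2629  0.053 ]
green top [[ 0.49258076 -0.32231564  0.118     ]] red [[ 0.50054585 -0.26224992  0.118     ]]
```

```bash
cat >> h.py <<'E'
N=np.array([.416,.129,.900]);N/=np.linalg.norm(N)
XT=np.array([-.859,-.2705,.4347]);XT-=N*(N@XT);XT/=np.linalg.norm(XT);YT=np.cross(N,XT)
SLOT=np.array([.5371,-.0385,.1063])
HOLE=np.array([.485,-.3815,.053])
def gp(g,tx,ty):
    o,M=rpy(tx,ty); return np.array(g)-G*M[:,0],o
E
python3 - <<'E'
from h import *
a=np.radians(10.0)
J=np.array([np.cos(a),np.sin(a),0])
for s in (1,-1):
    p,o=gp([*HOLE[:2],.0905],[0,0,-1],s*J);print('pick',s,p.round(3),o,bot.solve_ik(p,o))
    p,o=gp(SLOT+N*(.0825+.03),-N,s*XT);print('slot',s,p.round(3),o,bot.solve_ik(p,o))
    p,o=gp(SLOT+N*(.0825-.016),-N,s*XT);print('slot in',s,p.round(3),bot.solve_ik(p,o))
    p,o=gp(SLOT-.045*XT,-N,s*YT);print('bat',s,p.round(3),o,bot.solve_ik(p,o))
E
```

```text
pick 1 [ 0.485 -0.382  0.245] [80. 90.  0.] [-42.94802881  17.28107852  91.21045146   0.          71.50847001
 -52.94802881]
slot 1 [ 0.648 -0.004  0.347] [  89.77412888   64.1759997  -162.77153775] None
slot in 1 [ 0.629 -0.01   0.305] None
bat 1 [ 0.64  -0.006  0.226] [  -0.22587112   64.1759997  -162.77153775] [-2.61988927 34.40346135 73.01131494 -8.56942554 96.98162027 70.72438943]
pick -1 [ 0.485 -0.382  0.245] [-100.   90.    0.] [-42.94802881  17.28107852  91.21045146   0.          71.50847001
 127.05197119]
slot -1 [ 0.648 -0.004  0.347] [ -90.22587112   64.1759997  -162.77153775] [ -2.40537969  29.65306278  66.41546269  -8.86471373 108.22937665
 -20.82211176]
slot in -1 [ 0.629 -0.01   0.305] [ -2.95078692  28.35961226  72.54810347  -8.88487103 103.36490601
 -20.60037054]
bat -1 [ 0.64  -0.006  0.226] [ 179.77412888   64.1759997  -162.77153775] [  -2.61988927   34.40346135   73.01131494   -8.56942554   96.98162027
 -109.27561057]<stdin>:5: UserWarning: Gimbal lock detected. Setting third angle to zero since it is not possible to uniquely determine all angles.
```

```bash
python3 - 2>/dev/null <<'E'
from h import *
a=np.radians(10.0); J=np.array([np.cos(a),np.sin(a),0])
p,o=gp([*HOLE[:2],.175],[0,0,-1],J); bot.movep(p,o)
p,o=gp([*HOLE[:2],.0905],[0,0,-1],J); print(bot.movel(p,feed=.12,until_force=8))
print(bot.sense()['ft_force'])
bot.move_gripper(0.0); s=bot.sense(); print(s['finger_gap'],s['position'],p,s['ft_force'],s['t'])
cap('wrist','w_grip'); cap('scene','s_grip')
E
```

```text
False
[ 0.17699815 -0.13039435  0.77054633]
0.14950718408857772 [ 0.48508131 -0.3815862   0.24546631] [ 0.485  -0.3815  0.2452] [-0.12893368  0.20817329  1.68888224] 7.3
```

View pics/w_grip.png

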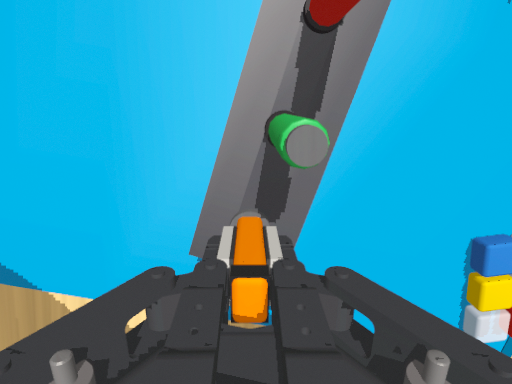

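The wrist view shows the orange handle squarely between the pads at about (250,245), with green untouched at (300,140). I'll lift it and move over the slot.

```bash
python3 - 2>/dev/null <<'E'
from h import *
s=bot.sense();p=s['position'].copy();p[2]+=.15
bot.movel(p,feed=.2); print(bot.sense()['finger_gap'],bot.sense()['ft_force'])
p,o=gp(SLOT+N*(.0825+.06),-N,-XT); bot.movep(p,o)
p,o=gp(SLOT+N*(.0825+.012),-N,-XT); bot.movel(p,o,feed=.1); bot.dwell(.2)
c=cap('wrist','w_pre'); cap('scene','s_pre'); cap('side','d_pre')
s=bot.sense(); print(s['position'],p,s['tcp_rot'],o,s['t'],s['ft_force'])
print(proj(c,[SLOT,SLOT+.012*N,SLOT+.009*YT,SLOT-.009*YT,SLOT+.004*XT,SLOT-.004*XT]).round(1))
up('w_pre','z5',180,130,340,290,3.7)
E
```

```text
0.15554650247892635 [-0.08040676  0.02092347 -1.01609664]
[ 0.64099394 -0.00624996  0.33102821] [ 0.64078291 -0.00634833  0.33061399] [ -90.18950693   64.2145994  -162.7291229 ] [ -90.22587112   64.1759997  -162.77153775] 10.6917 [ 0.45806869 -0.25807737 -1.44205338]
[[248.9 198.2]
 [248.9 203.1]
 [248.9 209.1]
 [248.9 187.1]
 [243.8 198.2]
 [254.  198.2]]
```

View pics/w_pre.png

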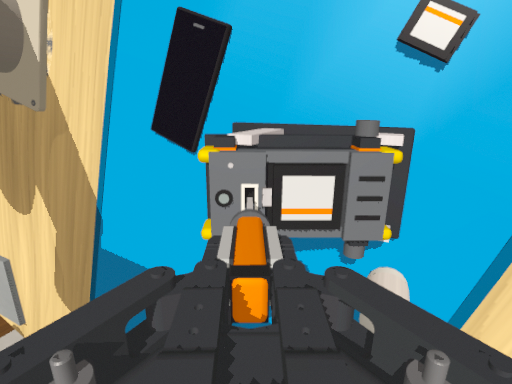

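View pics/z5.png

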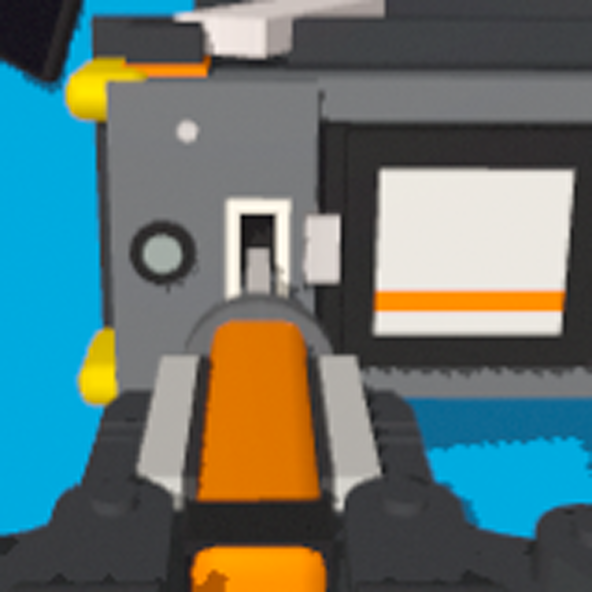

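The blade (zoom columns 247-271) is centred in the slot (241-276), and the tip edge is where the calibration predicts. I'll insert it.

```bash
python3 - 2>/dev/null <<'E'
from h import *
f0=bot.sense()['ft_force']
def st(m):
    s=bot.sense(); d=-(s['position']-(SLOT+N*(.0825+G)))@N
    print(m,'depth mm',round(d*1000,2),'F.N',round((s['ft_force']-f0)@N,2),'gap',round(s['finger_gap'],4),s['t'])
st('pre')
p,o=gp(SLOT+N*(.0825-.009),-N,-XT); print(bot.movel(p,o,feed=.05,until_force=5)); st('9')
p,o=gp(SLOT+N*(.0825-.0135),-N,-XT); print(bot.movel(p,o,feed=.02,until_force=20)); st('13.5')
p,o=gp(SLOT+N*(.0825-.015),-N,-XT); print(bot.movel(p,o,feed=.02,until_force=20)); bot.dwell(.1); st('15')
cap('wrist','w_in'); cap('scene','s_in'); up('w_in','z6',180,100,420,290,3); up('scene0','z7a',190,150,290,260,4);up('s_in','z7',190,150,290,260,4)
E
```

```text
pre depth mm -12.47 F.N 0.0 gap 0.1557 10.6917
False
9 depth mm 9.3 F.N 0.4 gap 0.158 11.2583
False
13.5 depth mm 12.63 F.N 5.19 gap 0.155 11.6333
False
15 depth mm 13.66 F.N 8.52 gap 0.1582 11.9833
```

View pics/z6.png

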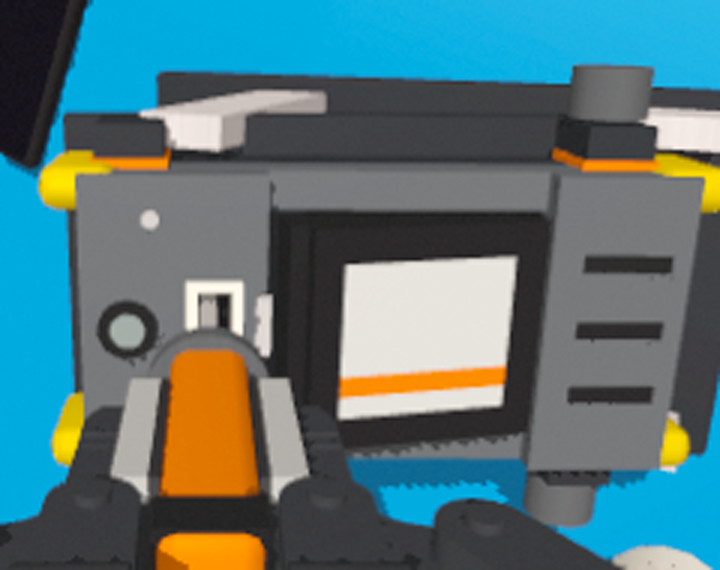

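View pics/z7.png

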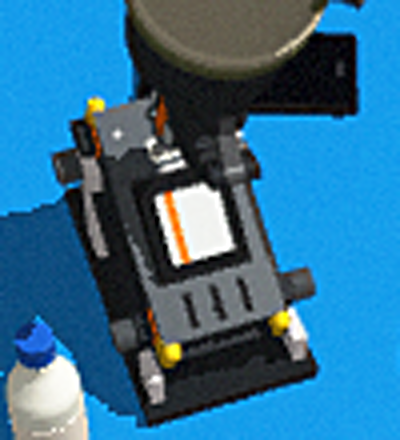

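```bash
python3 - 2>/dev/null <<'E'
from h import *
c=load('w_in')
P=pts(c,[(180+x//3,100+y//3) for x in range(350,500,3) for y in range(270,370,3)])
q=P.mean(0);vt=np.linalg.svd(P-q,full_matrices=False)[2];n=vt[2]*np.sign(vt[2][2])
print(q,n,np.degrees(np.arccos(n@N)),(q-SLOT)@N, (q-SLOT)@XT,(q-SLOT)@YT)
E
```

```text
[ 0.57853976 -0.02090464  0.09119116] [ 0.6859151  -0.45345017  0.56912513] 42.339220822943744 0.005911680760656243 -0.04691780989787041 -0.0043472214729755486
```

The battery popped: the label centre is now 5.9 mm above the back surface, which fits an 11 mm lift at the end. I'll retract and return the pick.

```bash
python3 - 2>/dev/null <<'E'
from h import *
p,o=gp(SLOT+N*(.0825+.075),-N,-XT); bot.movel(p,o,feed=.12)
a=np.radians(10.0); J=np.array([np.cos(a),np.sin(a),0])
h=np.array([.48508,-.38159])
p,o=gp([*h,.0905+.09],[0,0,-1],J); bot.movep(p,o)
p,o=gp([*h,.0905+.053],[0,0,-1],J); bot.movel(p,o,feed=.1); bot.dwell(.15)
c=cap('wrist','w_back'); s=bot.sense();print(s['position'],s['finger_gap'],s['t'])
print(proj(c,[[*HOLE]]))
up('w_back','z8',150,130,350,290,3.7)
E
```

```text
[ 0.48537677 -0.38184766  0.29923342] 0.15448361976351607 15.1417
[[248.52372112 199.20018481]]
```

View pics/z8.png

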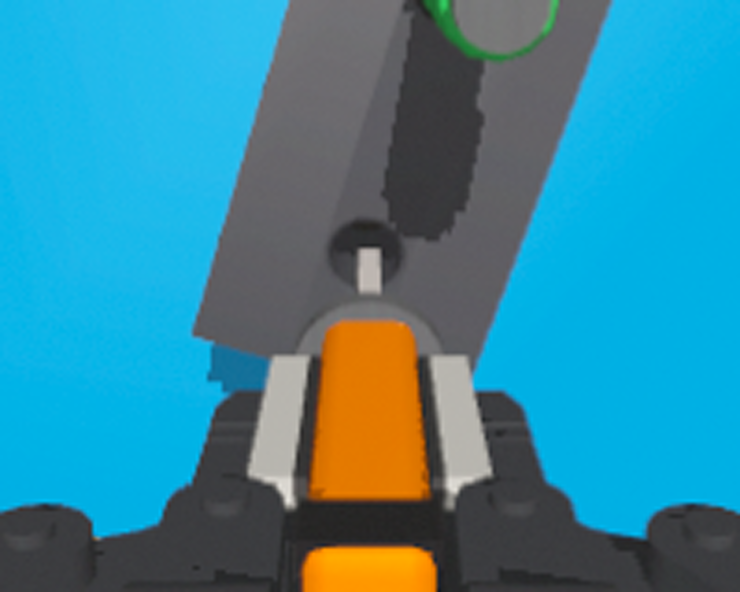

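The blade is over the hole, at zoom column 370 against the hole centre at (366,252), about 0.8 mm off. I'll lower it.

```bash
python3 - 2>/dev/null <<'E'
from h import *
a=np.radians(10.0); J=np.array([np.cos(a),np.sin(a),0]);h=np.array([.48508,-.38159])
p,o=gp([*h,.0905],[0,0,-1],J)
print(bot.movel(p,o,feed=.08,until_force=6)); s=bot.sense();print(s['position'],p,s['ft_force'])
p2=p.copy();p2[2]-=.002; 
print(bot.movel(p2,o,feed=.02,until_force=3)); s=bot.sense();print(s['position'],s['ft_force'])
bot.move_gripper(1.0); bot.dwell(.1)
p[2]+=.1; bot.movel(p,o,feed=.2)
c=cap('wrist','w_ret'); cap('scene','s_ret'); cap('side','d_ret'); print(bot.sense()['t'])
up('d_ret','z9',280,210,440,320,4)
E
```

```text
True
[ 0.48438512 -0.38097718  0.24520861] [ 0.48508 -0.38159  0.2452 ] [-1.35953932 -0.04351792  5.11824825]
True
[ 0.48497727 -0.3814863   0.24516237] [-1.77780836  1.47411124  6.13260064]
17.5667
```

View pics/w_ret.png

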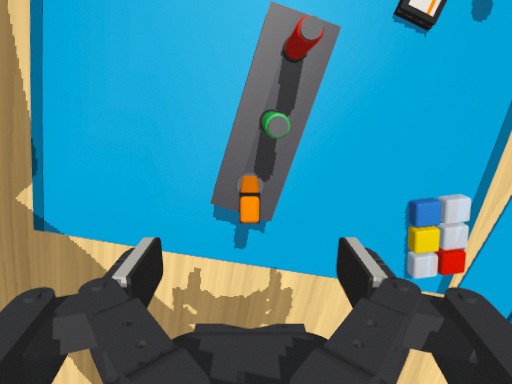

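View pics/z9.png

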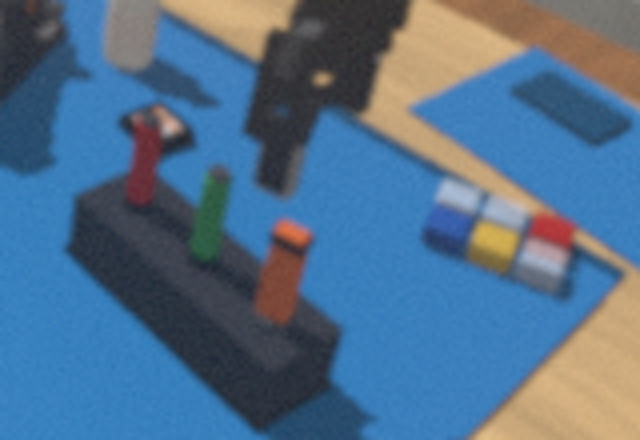

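The pick stands upright in its hole, at wrist (249,200), and the drivers are undisturbed. Next I'll measure the popped battery.

```bash
python3 - 2>/dev/null <<'E'
from h import *
p,o=view([.56,-.035,.095],-N,YT,.27); bot.movep(p,o); bot.dwell(.15); c=cap('wrist','w_pop'); print(bot.sense()['t'])
up('w_pop','z10',190,75,310,265,3.1)
z=lambda p:(190+p[0]/3.1,75+p[1]/3.1)
uv=[(int(z((x,y))[0]),int(z((x,y))[1])) for x in range(125,200,3) for y in range(235,355,3)]
P=pts(c,uv);rng=np.random.default_rng(0);best=0
for i in range(300):
    a=P[rng.choice(len(P),3,False)];n=np.cross(a[1]-a[0],a[2]-a[0]);n/=np.linalg.norm(n)+1e-12
    m=abs((P-a[0])@n)<.0015
    if m.sum()>best:best=m.sum();bm=m
Q=P[bm];q=Q.mean(0);n=np.linalg.svd(Q-q,full_matrices=False)[2][2];n*=np.sign(n[2])
print(best/len(P),q,n,np.arccos(n@N),'in term frame',[n@XT,n@YT,n@N],'q',[(q-SLOT)@a for a in (XT,YT,N)])
E
```

```text
19.5833
0.975 [ 0.57671574 -0.0229573   0.09270614] [0.5688417  0.17247545 0.80415878] 0.18585139806406695 in term frame [np.float64(-0.18472920132456727), np.float64(0.004472552843285609), np.float64(0.9827792826718783)] q [np.float64(-0.044136852508794185), np.float64(-0.0029378575410902085), np.float64(0.006251627672341268)]
```

View pics/z10.png

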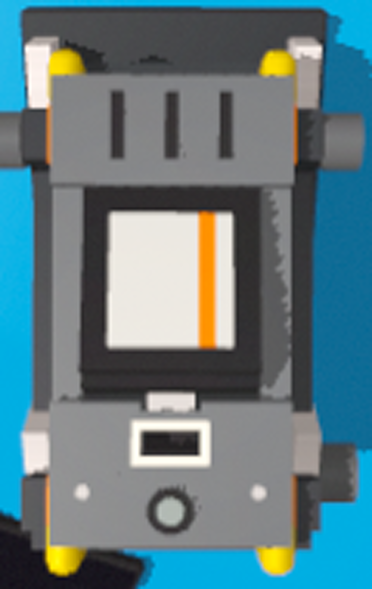

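Released, leaning 0.186 rad as expected. The free side height is only about 10 mm, so I'll measure how far ahead the fingertips stand at the part-open gap.

```bash
python3 - 2>/dev/null <<'E'
from h import *
def tips(tag):
    c=cap('wrist',tag); s=bot.sense(); M=R.from_euler('xyz',s['tcp_rot'],degrees=True).as_matrix()
    v,u=np.mgrid[180:330,90:410]; uv=np.c_[u.ravel(),v.ravel()]; z=c['z_map'][uv[:,1],uv[:,0]]
    uv=uv[(z>.03)&(z<.2)]; T=(pts(c,uv)-s['position'])@M
    for sg in (1,-1):
        Q=T[T[:,1]*sg>0]; m=Q[:,0]>Q[:,0].max()-.006
        print(tag,round(s['finger_gap'],3),'max x',np.percentile(Q[:,0],[99,99.9,100]).round(4),'tip y',Q[m][:,1].min().round(4),Q[m][:,1].max().round(4),'z',Q[m][:,2].min().round(4),Q[m][:,2].max().round(4))
tips('t100')
bot.move_gripper(.75); tips('t75')
bot.move_gripper(.61); tips('t61')
bot.move_gripper(.75)
print(bot.sense()['t'])
E
```

```text
t100 1.002 max x [0.158  0.1601 0.1605] tip y 0.042 0.0537 z -0.0116 0.0106
t100 1.002 max x [0.1578 0.1604 0.161 ] tip y -0.0498 -0.0423 z -0.0114 0.0109
t75 0.749 max x [0.1633 0.1668 0.1675] tip y 0.0317 0.0387 z -0.0114 0.0111
t75 0.749 max x [0.1634 0.1669 0.1685] tip y -0.0386 -0.0318 z -0.0112 0.0109
t61 0.609 max x [0.1648 0.1689 0.1701] tip y 0.0259 0.0354 z -0.0115 0.0105
t61 0.609 max x [0.1647 0.169  0.1701] tip y -0.0369 -0.0258 z -0.0116 0.0107
20.6333
```

View pics/t75.png

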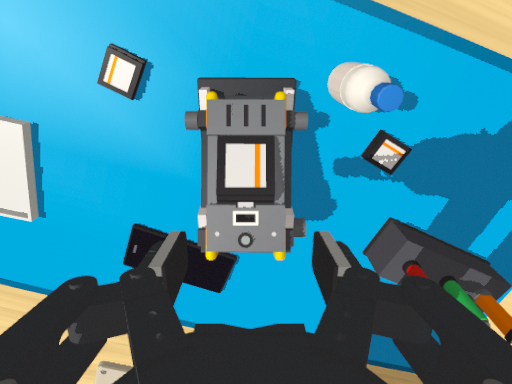

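```bash
cat >> h.py <<'E'
NB=np.array([.5688,.1725,.8042])
NB=NB-YT*(NB@YT); NB/=np.linalg.norm(NB); XB=np.cross(YT,NB)
E
python3 - 2>/dev/null <<'E'
from h import *
c=load('w_pop'); q=np.array([.57672,-.02296,.09271])
o_,d=ray(c,[(190+172.5/3.1,75+280/3.1)]); C=(o_+d*(((q-o_)@NB)/(d@NB))[:,None])[0]
print('top ctr term frame',[(C-SLOT)@a*1000 for a in (XT,YT,N)])
T=SLOT-.0484*XT+.0055*N+((C-SLOT)@YT)*YT+.006*XB
o,M=rpy(-NB,YT); 
print(o,M[:,1]@YT)
p0=T+NB*(.161+.06); p1=T+NB*.161
print(bot.solve_ik(p1,o),bot.solve_ik(p1+.1*NB,o))
bot.movep(p0,o)
print(bot.movel(p0-NB*.045,o,feed=.12)); print(bot.movel(p1,o,feed=.04,until_force=5)); bot.dwell(.1)
s=bot.sense(); print((s['position']-p1)*1000,s['ft_force'],s['t'])
cap('wrist','w_bat'); cap('side','d_bat'); up('w_bat','z11',130,110,370,290,3.2); up('d_bat','z12',220,170,330,260,6)
np.save('p1.npy',np.r_[p1,o])
E
```

```text
top ctr term frame [np.float64(-47.590819192295), np.float64(0.7935460630164067), np.float64(5.607713703297183)]
[  -0.16554346   53.53350352 -162.70135367] 1.0
[ -1.16878594  44.33605443  60.91102936 -11.51485674 109.41517341
  70.92688588] [  0.1265458   50.50253392  43.0016602  -11.83503329 121.17419684
  69.68763648]
False
False
[0.10613537 0.0553351  0.08113206] [-0.47565874 -0.92350443  0.09148005] 22.525
```

View pics/z11.png

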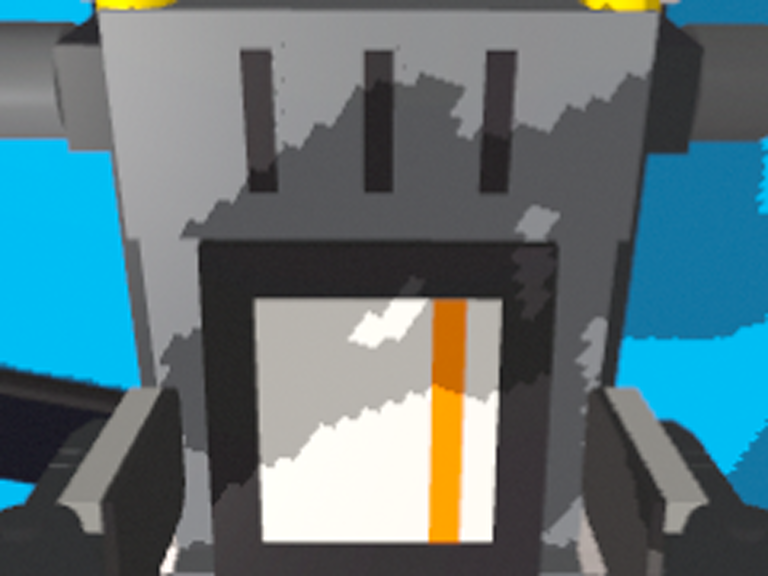

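View pics/z12.png

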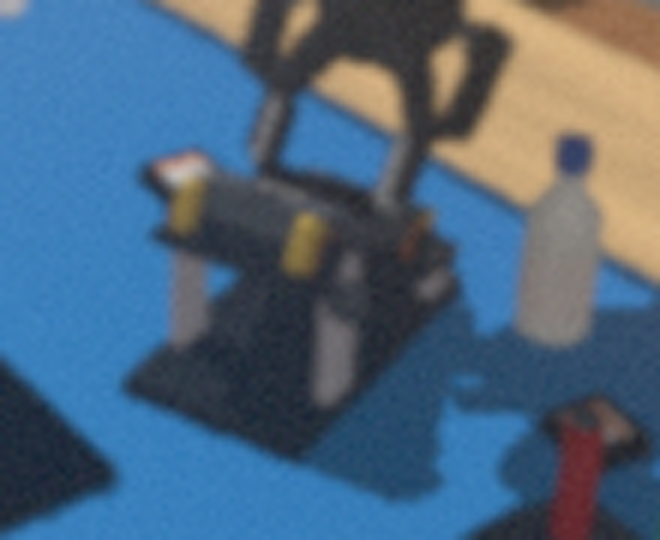

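The pads straddle the battery evenly: zoom columns 180 and 590, with the battery from 200 to 555. I'll close and draw it out along its z.

```bash
python3 - 2>/dev/null <<'E'
from h import *
a=np.load('p1.npy');p1,o=a[:3],a[3:]
bot.move_gripper(0.0); s=bot.sense(); print(s['finger_gap'],s['finger_gap']*85,s['ft_force'],(s['position']-p1)*1000)
b=s['position']
print(bot.movel(b+NB*.012,o,feed=.04,until_force=15)); s=bot.sense();print(s['ft_force'],s['finger_gap'])
print(bot.movel(b+NB*.05,o,feed=.08,until_force=15)); bot.dwell(.1);s=bot.sense();print(s['ft_force'],s['finger_gap'],s['t'])
cap('wrist','w_lift'); cap('side','d_lift');cap('scene','s_lift')
up('d_lift','z13',220,140,330,260,5)
E
```

```text
0.586960287674224 49.891624452309046 [0.46984508 0.4174455  1.74573796] [0.2138759  0.02698609 0.49557066]
False
[-7.18071237 -2.61085677  3.06560228] 0.5853118894687502
False
[-0.4982292   1.45370711 -2.29157639] 0.5850630195024779 24.075
```

View pics/w_lift.png

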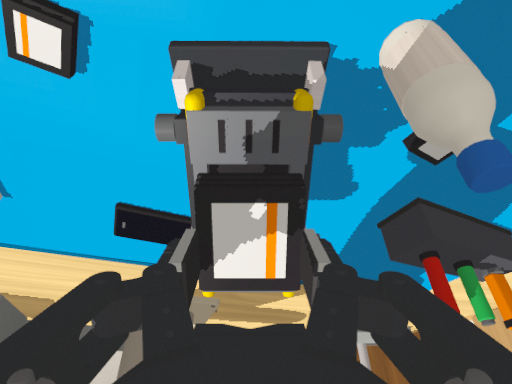

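View pics/z13.png

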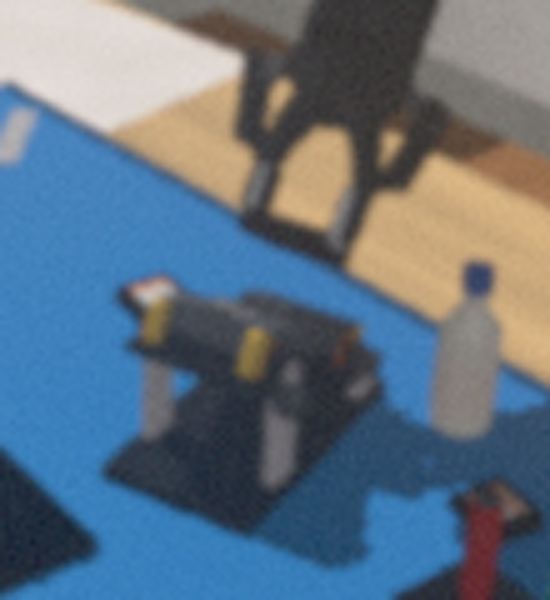

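```bash
python3 - 2>/dev/null <<'E'
from h import *
c=load('scene0')
m=cv2.inRange(c['frame'],(150,150,145),(255,255,255))
k,l,st,ce=cv2.connectedComponentsWithStats(m[:, :]); i=l[183,363]; print(st[i],ce[i])
h,_=cv2.findContours((l==i).astype(np.uint8),0,2)
r=cv2.approxPolyDP(max(h,key=cv2.contourArea),8,True)[:,0];print(r)
print(onplane(c,r,.017).round(4))
up('scene0','z14',315,150,415,215,7)
E
```

```text
[ 325  160   79   44 2275] [361.15164835 182.38989011]
[[403 196]
 [385 160]
 [325 166]
 [337 203]]
[[0.5114 0.3903 0.017 ]
 [0.3833 0.3788 0.017 ]
 [0.3987 0.2119 0.017 ]
 [0.5269 0.2207 0.017 ]]
```

View pics/z14.png

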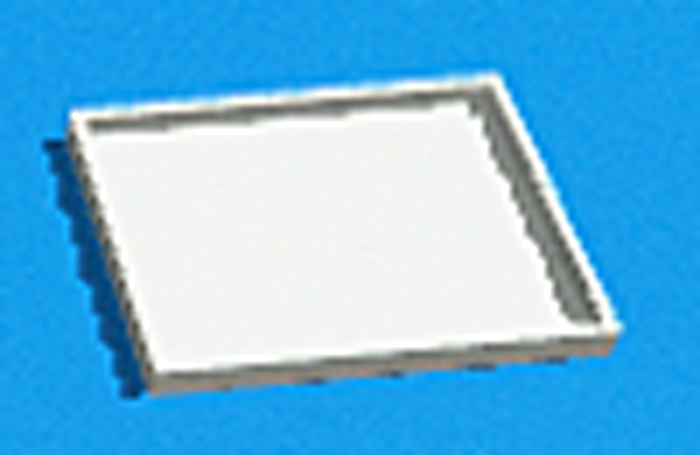

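Tray corners at scene (325,166), (385,160), (403,196) and (337,203) give a centre of about (0.455, 0.300) and a yaw of about 5°. I'll transfer and place the battery.

```bash
python3 - 2>/dev/null <<'E'
from h import *
C=np.array([.455,.300]); a=np.radians(95); Y=np.array([np.cos(a),np.sin(a),0])
s=bot.sense(); p=s['position'].copy(); p[2]+=.05; bot.movel(p,feed=.15)
best=None
for sg in (1,-1):
    o,M=rpy([0,0,-1],sg*Y); q=bot.solve_ik([*C,.29],o); print(sg,q)
    if q is not None and (best is None or abs(q[5]-s['q'][5])<best[0]): best=(abs(q[5]-s['q'][5]),o)
o=best[1]; bot.movep([*C,.29],o)
bot.movel([*C,.200],o,feed=.12); bot.dwell(.2)
s=bot.sense();print(s['position'],s['finger_gap'],s['ft_force'],s['t'])
cap('wrist','w_tr'); cap('scene','s_tr'); cap('side','d_tr'); np.save('o.npy',o)
up('s_tr','z15',300,130,420,220,6)
E
```

```text
1 [ 2.80078899e+01  3.86303011e+00  1.01383541e+02 -2.54444375e-14
  7.47534290e+01 -6.69921101e+01]
-1 [ 2.80078899e+01  3.86303011e+00  1.01383541e+02 -2.54444375e-14
  7.47534290e+01  1.13007890e+02]
[0.45547274 0.30026966 0.20110051] 0.5830599678910721 [-0.29365378  0.45013912 -1.39768499] 27.1333
```

View pics/w_tr.png

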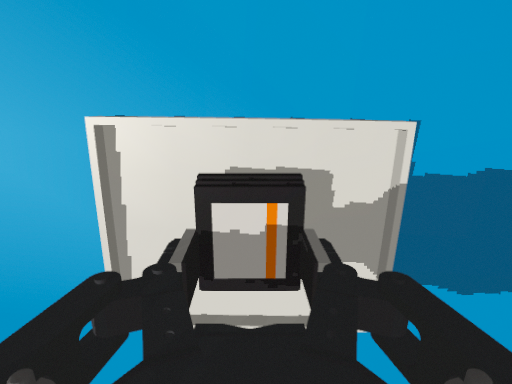

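View pics/z15.png

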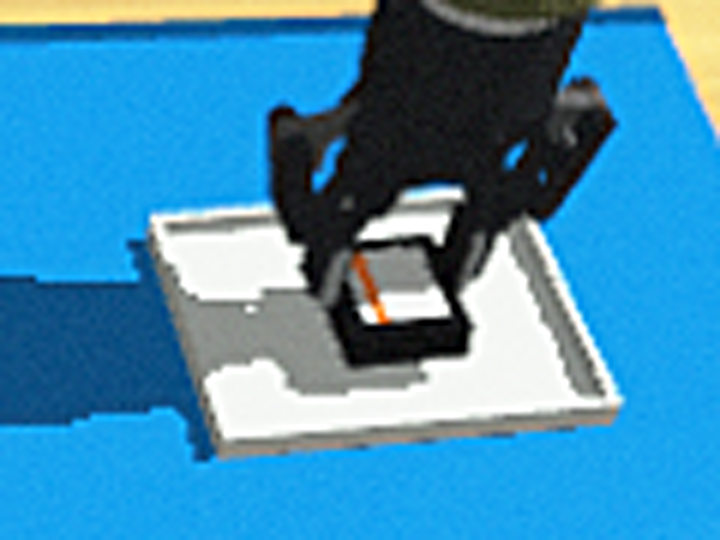

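The battery is held level-looking, label up, centred over the tray (wrist rows 175-290, columns 195-305). I'll lower it slowly until contact.

```bash
python3 - 2>/dev/null <<'E'
from h import *
c=load('w_tr');P=pts(c,[(u,v) for u in range(216,264) for v in range(208,276)])
A=np.c_[P[:,:2],np.ones(len(P))];co=np.linalg.lstsq(A,P[:,2],rcond=None)[0];print('slopes',co[:2],'top z',P[:,2].mean())
o=np.load('o.npy'); C=[.455,.300]
print(bot.movel([*C,.187],o,feed=.05,until_force=3)); print(bot.sense()['position'][2])
print(bot.movel([*C,.178],o,feed=.015,until_force=3)); bot.dwell(.1)
s=bot.sense();print(s['position'],s['ft_force'],s['t'])
E
```

```text
slopes [ 0.17329295 -0.01354888] top z 0.03931827554771863
False
0.18616094782331594
True
[0.45532589 0.30013424 0.18470938] [-0.20646107 -0.7924603   5.03772134] 28.1333
```

```bash
python3 - 2>/dev/null <<'E'
from h import *
def fitz(P):
    m=np.ones(len(P),bool)
    for _ in range(8):
        A=np.c_[P[m][:,:2],np.ones(m.sum())];co=np.linalg.lstsq(A,P[m][:,2],rcond=None)[0]
        r=P[:,2]-np.c_[P[:,:2],np.ones(len(P))]@co; m=abs(r)<max(.001,1.5*np.median(abs(r)))
    return co.round(4),m.mean()
c=load('w_tr');print(fitz(pts(c,[(u,v) for u in range(216,264) for v in range(208,276)])))
c=load('w_lift');P=pts(c,[(u,v) for u in range(216,262) for v in range(208,272)]);q=P.mean(0);n=np.linalg.svd(P-q,full_matrices=False)[2][2];n*=np.sign(n[2]);print('lift n vs NB',n@XB,n@YT,n@NB)
c=cap('wrist','w_dn');up('w_dn','z16',150,130,350,330,3);cap('side','d_dn');up('d_dn','z17',140,140,260,240,5);cap('scene','s_dn');up('s_dn','z18',300,130,420,220,6)
print(fitz(pts(c,[(u,v) for u in range(216,264) for v in range(208,276)])))
print('tray floor',fitz(pts(c,[(u,v) for u in range(130,190) for v in range(135,160)])))
E
```

```text
(array([ 0.0032, -0.0015,  0.038 ]), np.float64(0.9194240196078431))
lift n vs NB 0.03757433415888887 -0.9854179282042673 0.16595082460212437
(array([0.0013, 0.0004, 0.0219]), np.float64(0.9172794117647058))
tray floor (array([ 0.0004, -0.002 ,  0.0075]), np.float64(0.8766666666666667))
```

View pics/z16.png

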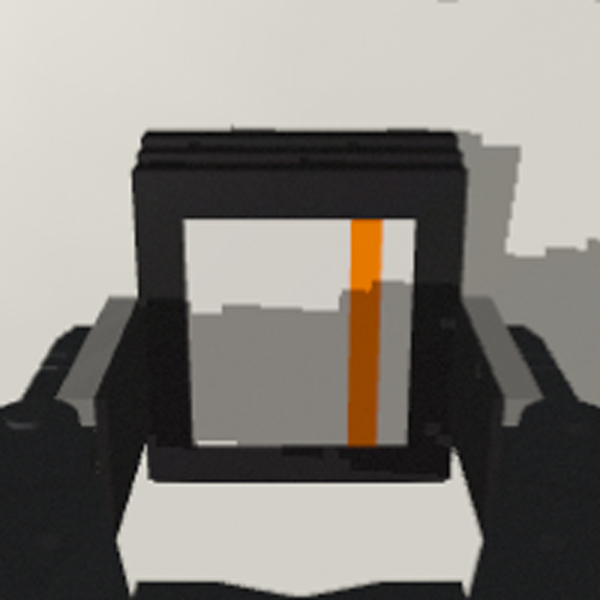

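View pics/z18.png

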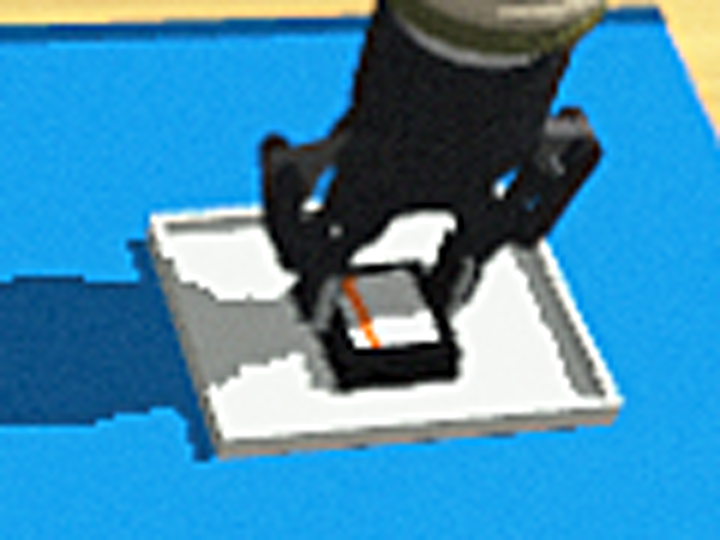

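View pics/z17.png

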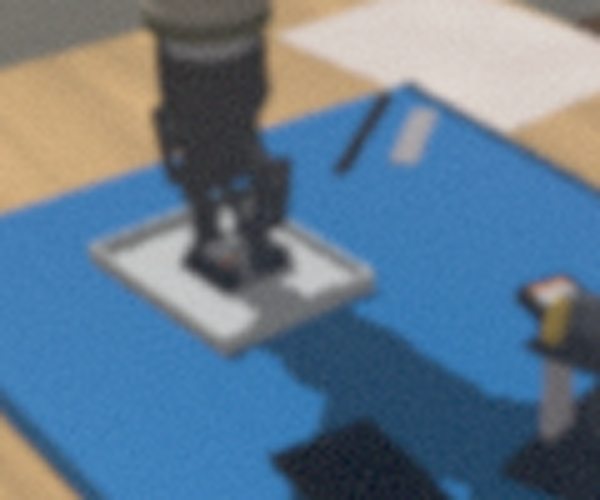

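The outlier-robust fit shows the label level (slope 0.001), with its top at z≈0.0225. That is 7.5 mm of floor plus 15.5 mm of battery, so it is lying flat. The earlier 0.17 slope came from depth outliers. I'll release and retreat.

```bash
python3 - 2>/dev/null <<'E'
from h import *
o=np.load('o.npy'); 
bot.move_gripper(.75); bot.dwell(.1)
p=bot.sense()['position'].copy(); p[2]+=.02; bot.movel(p,o,feed=.06); p[2]+=.13; bot.movel(p,o,feed=.15); bot.dwell(.3)
cap('wrist','w_end'); cap('scene','s_end'); cap('side','d_end'); s=bot.sense(); print(s['t'],s['ft_force'])
c=load('s_end')
a=load('scene0')
for n,uv in dict(green=(110,172),red=(135,174),pick=(83,171),phone=(250,167),bottle=(199,237)).items(): print(n,pts(a,uv).round(3),pts(c,uv).round(3))
E
```

```text
30.625 [ 0.08697273 -0.53796349  1.06726169]
green [[ 0.494 -0.315  0.118]] [[ 0.493 -0.315  0.117]]
red [[ 0.506 -0.256  0.122]] [[ 0.508 -0.255  0.124]]
pick [[ 0.492 -0.374  0.121]] [[ 0.491 -0.374  0.121]]
phone [[0.389 0.01  0.012]] [[0.39  0.009 0.013]]
bottle [[ 0.68  -0.105  0.117]] [[ 0.68  -0.105  0.117]]
```

View pics/s_end.png

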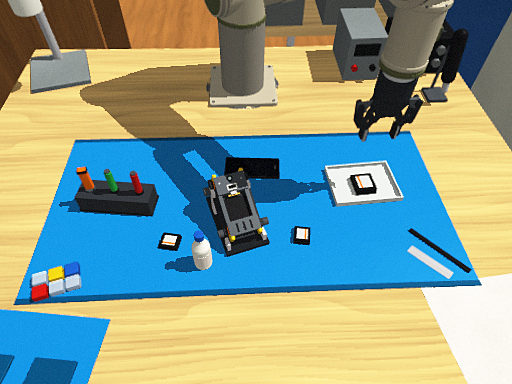

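View pics/w_end.png

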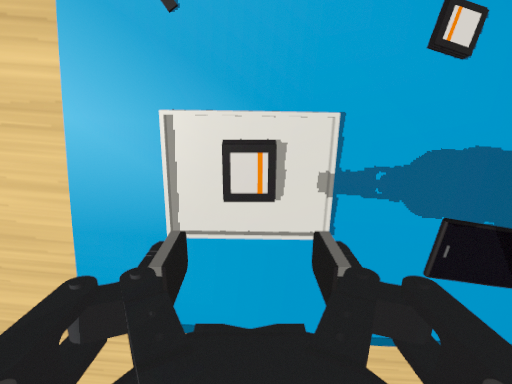

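The battery lies flat, label up, in the tray at scene (362,184), and the bay at (238,208) is empty. The pick, drivers, bottle and phone are where they were. The gripper touches nothing, so I'll hand in.

```bash
python3 -c "
from h import *
print(bot.hand_in(), bot.sense()['t'])"
```

```text
the job is handed in; nothing more can be done
the job is handed in; nothing more can be done
```

The job is done and handed in. The last clock reading was 30.6 s, against the 72 s limit.

- **Release:** I pushed the pick's blade straight into the slot, to about 13.7 mm below the mouth with about 8.5 N. The battery popped, and its measured lean was 0.186 rad against the 0.19 expected.
- **Pick:** It is back upright in the hole it came from.
- **Battery:** I gripped it across its sides and drew it out along its own z. I lowered it into the tray until first contact; the force reading then was about 5 N.

**Last checks:** The final pictures show the battery lying label up near the middle of the tray. Just before I let go, its top was level (slope about 0.001) and its height matched resting on the tray floor. The bay is empty. The pick, both screwdrivers, the bottle and the phone all read within about 2 mm of their starting positions.

**One check disagreed:** A first plane fit over the battery label showed a 0.17 slope. I took this for depth outliers, because robust fits before and after lowering both showed it level. A similar plain fit just after lifting was also corrupted, so I did not use it.

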